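# Flip the finished seedling tray's marker to green

## Task

On the grafting bench each seedling tray has a flip marker standing in front of it, red side up. The tray with a seedling in every cell is finished: push its marker's flag right over the pivot with the fingertips, without pinching it, until it lies flat on the other side and shows green, then let go. Leave its stand where it stands, leave the partly planted tray's marker red, and do not disturb the other things on the bench.

Things in the scene. Friction and masses are not known exactly. Their poses are not given: they have to be found in the camera images.
- marker_full: Stand of the finished tray's marker, 265-295 mm from that tray's centre, on its robot side. Loose, 0.7 to 0.95 kg. Grey foot 110 (x) x 90 (y) x 14 mm; two upright cheeks 120 mm high at y = +/-29 mm, 16 mm along x, with small rests reaching 24 mm from the pin both ways under the flag. Origin: centre of the foot's underside; z up; +x away from the robot, to the tray, within about 45 degrees.
- marker_part: Stand of the unfinished tray's marker, identical. Each marker stands in front of its own fixed black plug tray (180 x 260 mm, 38 mm high, seedlings up to about 90 mm above the bench): the finished tray is green all over, the unfinished one has seedlings in 8 cells at one end and 16 bare grey cells.
- flag_full_hinge (a point): Hinge axis of the finished tray's flag, midway between the cheeks, 110 mm above the bench. The axes are those of the stand; the flag turns about y.
- flag_full_tip (a point): Middle of the flag's free edge, 72 mm from the hinge axis.
- flag_full_tail (a point): End of the flag's black tail, 62 mm from the hinge axis, opposite the flag (34 mm wide, 4 mm thick; at the start on the stand's +x side). Pressing the tail down from above raises the flag like a seesaw; below it is free space down to the foot.
- flag_full (a joint): Angle of that flag: 0 = level on the stand's -x side (nearer the robot), red up; pi/2 = upright; pi = level on the +x side, green up, at its stop. Plate 10 to 72 mm from the axis, 70 mm wide, 6 mm thick. A friction hinge (about 0.05 N m, some 1 N at the edge): the flag stays at any angle it is left at and does not fall by itself.
- flag_part (a joint): Angle of the unfinished tray's flag, same meaning; starts near 0, red up, and must stay so.
- red_full: Red face plate of the finished tray's flag (3 mm thick), up at the start. Origin on the hinge axis, z out of the red face.
- green_full: Green face plate of the same flag, underneath at the start. Origin on the hinge axis, z towards the red face.
- clip_pot: White pot of blue grafting clips, 56 mm across, 50 mm high, loose. Origin: centre of its underside.
- bowl: Yellow-green bowl, 110 mm across, 50 mm high, loose. Origin: centre of its underside.
- bottle: White bottle, 66 mm across, 130 mm high, loose. Origin: centre of its underside.
- plug: Single seedling in a dark plug 24 mm across, 30 mm high, standing upright on the yellow cutting board (4 mm thick), loose. Origin: centre of its underside.
- jar: Jar with green cap, 60 mm across, 75 mm high, loose. Origin: centre of its underside.
- scraper: Scraper with orange handle, 134 mm long, 14 mm thick, lying on the bench, loose. Origin: near its middle, on the underside.

How it is judged:
By the outcome, as a careful person would: the job done as asked, in the order asked, and still so for the second after the job is handed in, with the robot touching nothing.
It also fails if it takes over 51 s, if anything falls off the work surface, if the arm or the gripper's body presses on something with over 40 N, if the wrist force passes 120 N, or if a joint passes its speed limit or range.

## Robot

A 7-joint arm with a two-finger parallel gripper is mounted at the origin on the work surface. World frame = base frame: x ahead of the robot, y to its left, z up, the work surface at z = 0. Lengths are in m, angles in rad, forces in N, time in s.
With the tool pointing down it reaches from about 0.425 to 0.925 m from the base axis. Payload 6.8 kg.
Tool frame: the origin (TCP) lies midway between the tips of the shut fingers; the grasp point (between the pads) lies 19 mm behind it (grip_point_offset is the distance from the TCP to the grasp point, in m); y points along the fingers, x is the direction in which the jaws open and shut, and the axes are right-handed (so a half turn about y gives the same grasp; the last joint's range is limited). The gripper opens to 85 mm and grips with 20 to 120 N. Pads are 22 mm wide; open, the fingers measure 114 mm over their backs; the gripper's body (76 mm by 85 mm) begins 54 mm behind the grasp point. The pads swing forward as they close: fully open they stand 13 mm farther back than shut.
Start: joints at [-1.339, 0.477, 0.022, 1.555, -0.011, 1.109, -0.083], TCP at [0.225, 0.636, 0.231] pointing down, gripper open.
Joint ranges: [-2.96, 2.96], [-0.34, 2.1], [-1.41, 1.46], [0.24, 2.44], [-1.37, 4.51], [0.17, 1.92], [-2.96, 2.96]. Speed limits (rad/s): [2.39, 2.39, 3.14, 3.14, 3.14, 3.14, 3.14].

## Interface

Orientations are given as a unit quaternion [w, x, y, z].
In Python, from station import get_obs, read_camera, hand_in, grip_point_offset gives the robot as it stands.
- The arm moves only by the tool play_rows, never from a script. Its argument "increments" is a list of rows, each a list of 2 entries, a list of its own where there are three numbers: the shift along the tool's x, y, z in m, then the turn, a rotation vector about the tool's x, y, z in degrees. In form: [[[tx, ty, tz], [ax, ay, az]], ...]. A call has 1 to 20 rows; each row shifts and turns the commanded pose from where the row before left it, along the tool's axes as they then stand; what a row does not reach is not made up. A row lasts 1/12 s, in which the tool goes at most 41.7 mm and 7.16 degrees, less where a joint would pass 70% of its speed; a pose out of reach is approached as far as the arm can. A call with a gripper value outside its range is refused whole. "gripper" is the finger opening in m, from 0 to 0.0854, set as the call begins (left out, the last holds). The fingers move at their own pace and stop on an object; "grip_force" is the grip in N (left out, the last holds). Time passes only in rows, so rows that do not move let the fingers close. It gives the time, the measured TCP pose, the force and the opening at its end, in the units of the state.
- get_obs(): the state, without advancing time (a new reading comes with each control period).
- read_camera(name): name is "side" or "top"; returns a dict with "color" (420x560x3 uint8, red, green, blue), "range_z" (420x560 float32, m along the optical axis (not along the pixel's ray), 0 where there is no reading), "intrinsics" (3x3 intrinsics, pixels), "dist_coeffs" ([k1, k2, p1, p2, k3] as OpenCV has them; the pictures are not rectified), "R" (3x3) and "t" (3): a world point X has camera coordinates R X + t. Camera axes: x right, y down, z forward; pixel columns grow to the right and rows downward; lengths in m; the calibration is good to about 2 mm. A picture is of the moment at which its call begins.
- hand_in(): hands the job in, once; it reports no verdict.
The state is a dict: "t": time; "q": joint angles; "joint_vel": joint speeds; "joint_torque": joint torques, N m; "eef_pos": TCP position; "tool_rot": TCP orientation; "contact_force": force on the tool from outside, world axes, zero at the start; "torque": the same for the moment, N m; "gripper_width": opening from 0.0 (shut) to 1.0 (fully open).
Only numpy, scipy, OpenCV 4.12 (cv2) and the standard library are available. Lean on these libraries where they do the work, as an engineer would, in place of code of your own. Each camera call takes 0.05 s, during which the arm holds its last target. There are 200 camera calls.

## Working session

There is one attempt and no reset: what is moved stays moved. The work goes in short steps, Python scripts to look and compute and a tool call to move; the robot and the scene stay as the last step left them, time stands still between calls to the robot, and variables do not carry over. Pictures are saved under pics/ and viewed, about 8 in all and at most 12, crops included, and the job is handed in when it is done.

Besides the shell and the picture viewer there is one more tool, called after "Request:" as name(argument=value, ...), one argument or row to a line, values as JSON. play_rows: Moves the arm, as the interface text tells. Its arguments: {"type":"object","properties":{"increments":{"type":"array","items":{"type":"array"}},"gripper":{"type":"number"},"grip_force":{"type":"number"}},"required":["increments"]}

```bash
mkdir -p pics; ls; python3 - <<'E'
from station import *
import cv2,numpy as np
for n in("top","side"):
    c=read_camera(n); np.savez(f"{n}.npz",**{k:np.array(v) for k,v in c.items()}); cv2.imwrite(f"pics/{n}0.png",c["color"][:,:,::-1])
    print(n,c["intrinsics"],c["dist_coeffs"],c["R"],c["t"])
print(get_obs(),grip_point_offset)
E
```

```text
pics
top [[414.15606255   0.         281.03126159]
 [  0.         414.15606255 209.08296039]
 [  0.           0.           1.        ]] [-0.06166176  0.          0.          0.          0.        ] [[ 0.00495463 -0.99992113 -0.01154069]
 [-0.98422618 -0.00283524 -0.17689205]
 [ 0.17684537  0.01223508 -0.9841626 ]] [0.00271858 0.53301212 1.20104052]
side [[384.9633284    0.         275.89344238]
 [  0.         384.9633284  216.61609946]
 [  0.           0.           1.        ]] [-0.08726189  0.          0.          0.          0.        ] [[ 9.03059705e-01 -4.29514674e-01 -5.60999531e-04]
 [-3.26894999e-01 -6.86452219e-01 -6.49556010e-01]
 [ 2.78608738e-01  5.86771247e-01 -7.60313537e-01]] [-0.45805934  0.20827036  0.88010847]
{'t': 0.1, 'q': array([-1.33908199,  0.47771524,  0.02234034,  1.55634933, -0.01149264,
        1.10929677, -0.08305973]), 'joint_vel': array([-0.00031758, -0.0046447 , -0.00056819, -0.00158153,  0.00146909,
        0.0018288 , -0.00143642]), 'joint_torque': array([ 3.92800473e-03, -5.97754920e+01,  1.61348663e+00, -2.81951612e+01,
        1.28933552e-02,  5.08740137e-03,  3.76111200e-05]), 'eef_pos': array([0.22481923, 0.63589553, 0.23042574]), 'tool_rot': array([-0.57696218,  0.57770194,  0.40782687, -0.40872038]), 'contact_force': array([-0.49878321,  0.1898128 , -0.56920747]), 'torque': array([-0.01460437,  0.05595363,  0.00836277]), 'gripper_width': 1.0013214118981884} 0.0187
```

View pics/top0.png

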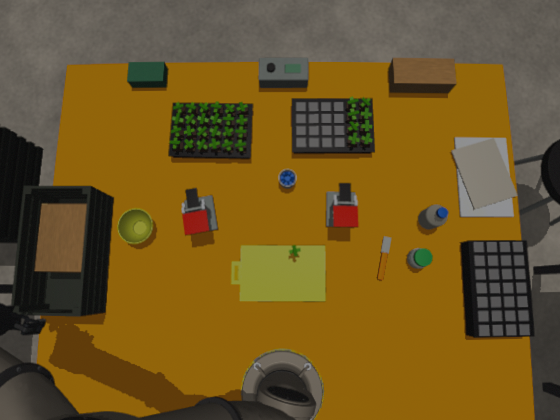

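View pics/side0.png

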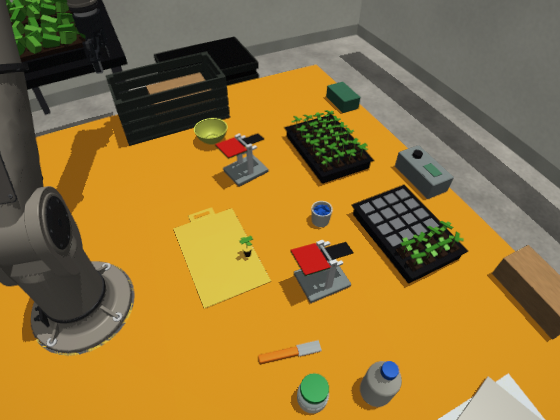

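The top view shows the finished tray, green all over, at (211,130) with its marker at (198,212). The part-planted tray is at (333,125), with its marker at (344,210). The bowl is at (136,227), beside the target marker. The side view agrees: the finished marker's flag is at (232,147).

```bash
cat > h.py <<'E'
import cv2,numpy as np
def ray(c,uv,z):
    K,D,R,t=c["intrinsics"],c["dist_coeffs"],c["R"],c["t"]
    p=cv2.undistortPoints(np.float64(uv).reshape(-1,1,2),K,D)[:,0]
    d=np.c_[p,np.ones(len(p))]@R; o=-R.T@t
    return o+d*((z-o[2])/d[:,2])[:,None]
def mask(c,kind,box):
    h=cv2.cvtColor(c["color"],cv2.COLOR_RGB2HSV); H,S,V=[h[...,i].astype(int) for i in range(3)]
    m={"red":((H<6)|(H>174))&(S>150)&(V>90),"black":(V<60),"green":(H>40)&(H<85)&(S>120)&(V>60)}[kind]
    k=np.zeros(m.shape,np.uint8); x0,y0,x1,y1=box; k[y0:y1,x0:x1]=m[y0:y1,x0:x1]
    n,l,s,cc=cv2.connectedComponentsWithStats(k)
    return (l==1+np.argmax(s[1:,4])).astype(np.uint8)
def rect(c,m,z):
    q=cv2.findContours(m,cv2.RETR_EXTERNAL,cv2.CHAIN_APPROX_NONE)[0][0][:,0]
    w=ray(c,q,z)[:,:2]; return cv2.minAreaRect((w*1000).astype(np.float32)),ray(c,np.argwhere(m)[:,::-1],z)[:,:2].mean(0)
E
python3 - <<'E'
from h import *
from station import get_obs
from scipy.spatial.transform import Rotation as R
for n,bx in(("top",{"red":(175,205,215,240),"black":(180,185,205,209)}),("side",{"red":(210,130,250,162),"black":(243,130,268,148)})):
    c=dict(np.load(n+".npz"))
    for k,b in bx.items():
        m=mask(c,k,b); uv=np.argwhere(m)[:,::-1]
        z=c["range_z"][m>0]; uvu=cv2.undistortPoints(uv.astype(float).reshape(-1,1,2),c["intrinsics"],c["dist_coeffs"])[:,0]
        X=(np.c_[uvu,np.ones(len(uvu))]*z[:,None]-c["t"])@c["R"]
        print(n,k,m.sum(),uv.min(0),uv.max(0),rect(c,m,.113 if k=="red" else .112),np.median(X[z>0],0))
c=dict(np.load("top.npz"));t=mask(c,"black",(165,95,258,162));print("tray",rect(c,t,.038))
q=get_obs()["tool_rot"];print(R.from_quat(q,scalar_first=True).as_matrix().round(3))
E
```

```text
top red 511 [183 210] [208 234] (((483.9291076660156, 248.16006469726562), (61.90978240966797, 68.64803314208984), 10.12325382232666), array([0.48381816, 0.24803997])) [0.48273749 0.24702799 0.11662586]
top black 203 [186 189] [200 207] (((554.5245971679688, 259.4609375), (53.01512145996094, 37.91635513305664), 11.65006160736084), array([0.55291876, 0.26104396])) [0.55385204 0.26175472 0.1104957 ]
side red 349 [216 138] [246 156] (((486.1275939941406, 250.149169921875), (60.23185729980469, 72.09276580810547), 9.286355972290039), array([0.48634086, 0.24969761])) [0.48481083 0.24491446 0.11677705]
side black 110 [243 134] [262 143] (((555.472900390625, 257.971923828125), (52.46217727661133, 29.730125427246094), 1.2732276916503906), array([0.55643227, 0.25829362])) [0.5568305  0.2591532  0.11099505]
tray (((788.1513061523438, 228.75038146972656), (257.06890869140625, 181.89462280273438), 88.75981140136719), array([0.77699139, 0.22172405]))
[[ 0.333 -0.    -0.943]
 [ 0.943 -0.002  0.333]
 [-0.002 -1.    -0.   ]]
```

Request:
play_rows(
  gripper=0,
  increments=[
    [[0,0,0],[0,-6,0]],
    [[0,0,0],[0,-6,0]],
    [[0,0,0],[0,-6,0]],
    [[0,0,0],[0,-6,0]],
    [[0,0,0],[0,-5.5,0]],
    [[-0.0284,0,-0.0184],[0,0,0]],
    [[-0.0284,0,-0.0184],[0,0,0]],
    [[-0.0284,0,-0.0184],[0,0,0]],
    [[-0.0284,0,-0.0184],[0,0,0]],
    [[-0.0284,0,-0.0184],[0,0,0]],
    [[-0.0284,0,-0.0184],[0,0,0]],
    [[-0.0284,0,-0.0184],[0,0,0]],
    [[-0.0284,0,-0.0184],[0,0,0]],
    [[-0.0284,0,-0.0184],[0,0,0]],
    [[-0.0284,0,-0.0184],[0,0,0]],
    [[-0.0284,0,-0.0184],[0,0,0]],
    [[-0.0284,0,-0.0184],[0,0,0]],
    [[-0.0284,0,-0.0184],[0,0,0]],
    [[-0.0284,0,-0.0184],[0,0,0]],
    [[-0.0284,0,-0.0184],[0,0,0]],
  ],
)

```text
t: 1.77
eef_pos: [0.5716, 0.2635, 0.2309]
tool_rot: [0.454, -0.454, -0.542, 0.542]
contact_force: [0.6, -0.3, -0.0]
gripper_width: -0.0
```

Request:
play_rows(
  increments=[
    [[0,0.016,0],[0,0,0]],
    [[0,0.016,0],[0,0,0]],
    [[0,0.016,0],[0,0,0]],
    [[0,0.016,0],[0,0,0]],
    [[0,0.016,0],[0,0,0]],
    [[0,0.016,0],[0,0,0]],
    [[0,0.006,0],[0,0,0]],
    [[0,0.006,0],[0,0,0]],
    [[0,0.006,0],[0,0,0]],
    [[0,0.006,0],[0,0,0]],
    [[0,0.006,0],[0,0,0]],
    [[0,0.006,0],[0,0,0]],
    [[0,0.006,0.001],[0,0,0]],
    [[0,0.006,0.001],[0,0,0]],
    [[0,0.006,0.001],[0,0,0]],
    [[0,0.006,0.001],[0,0,0]],
    [[0,0.006,0.001],[0,0,0]],
    [[0,0,0],[0,0,0]],
  ],
)

```text
t: 3.27
eef_pos: [0.5652, 0.2638, 0.0678]
tool_rot: [0.455, -0.454, -0.541, 0.542]
contact_force: [0.8, 0.1, -0.1]
gripper_width: 0.0
```

```bash
python3 - <<'E'
from station import *
import cv2
a=[cv2.resize(read_camera(n)["color"][y:y+120,x:x+130,::-1],None,fx=3,fy=3) for n,x,y in(("top",140,150),("side",180,90))]
cv2.imwrite("pics/p1.png",cv2.hconcat(a))
E
```

```text
(no output)
```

View pics/p1.png

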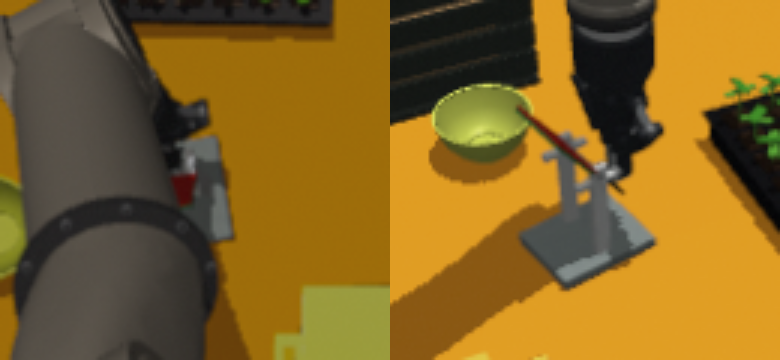

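The side view shows the flag tilted to about 50°, with its upper edge at (520,108) in the crop. The stand has not moved. Next I lift clear, go behind the flag, and sweep it over.

Request:
play_rows(
  increments=[
    [[0,-0.0184,0],[0,0,0]],
    [[0,-0.0184,0],[0,0,0]],
    [[0,-0.0184,0],[0,0,0]],
    [[0,-0.0184,0],[0,0,0]],
    [[0,-0.0184,0],[0,0,0]],
    [[0,-0.0184,0],[0,0,0]],
    [[0,-0.0184,0],[0,0,0]],
    [[0,-0.0184,0],[0,0,0]],
    [[0,0,0.0242],[0,0,0]],
    [[0,0,0.0242],[0,0,0]],
    [[0,0,0.0242],[0,0,0]],
    [[0,0,0.0242],[0,0,0]],
    [[0,0,0.0242],[0,0,0]],
    [[0,0.0134,0],[0,0,0]],
    [[0,0.0134,0],[0,0,0]],
    [[0,0.0134,0],[0,0,0]],
    [[0,0.0134,0],[0,0,0]],
    [[0,0.0134,0],[0,0,0]],
    [[0,0,0],[0,0,0]],
  ],
)

```text
t: 4.95
eef_pos: [0.4455, 0.2421, 0.1475]
tool_rot: [0.455, -0.454, -0.54, 0.543]
contact_force: [0.3, -0.1, -0.2]
gripper_width: -0.001
```

```bash
python3 - <<'E'
from station import *
import cv2
a=[cv2.resize(read_camera(n)["color"][y:y+120,x:x+130,::-1],None,fx=3,fy=3) for n,x,y in(("top",140,150),("side",180,90))]
cv2.imwrite("pics/p2.png",cv2.hconcat(a))
E
```

```text
(no output)
```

View pics/p2.png

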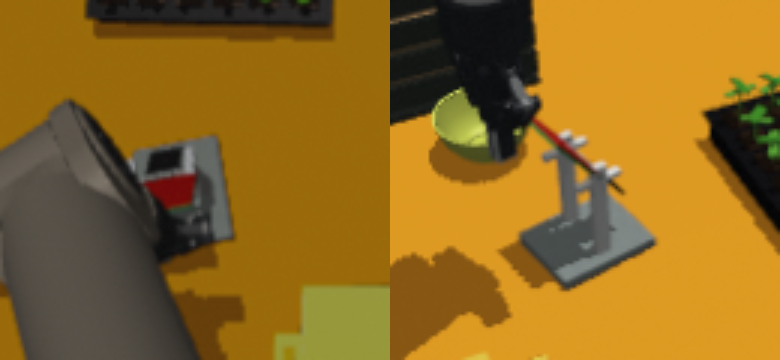

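The flag still stands at about 50°. The fingertips are behind its free edge, at (505,145) in the crop. Sweeping now.

Request:
play_rows(
  increments=[
    [[0,0,-0.006],[0,0,0]],
    [[0,0,-0.006],[0,0,0]],
    [[0,0,-0.006],[0,0,0]],
    [[0,0,-0.006],[0,0,0]],
    [[0,0,-0.006],[0,0,0]],
    [[0,0,-0.006],[0,0,0]],
    [[0,0,-0.006],[0,0,0]],
    [[0,0,-0.006],[0,0,0]],
    [[0,0,-0.006],[0,0,0]],
    [[0,0,-0.006],[0,0,0]],
    [[0,0,-0.006],[0,0,0]],
    [[0,0,-0.006],[0,0,0]],
    [[0,0,-0.006],[0,0,0]],
    [[0,0,-0.006],[0,0,0]],
    [[0,0,-0.006],[0,0,0]],
    [[0,0,-0.006],[0,0,0]],
    [[0,0,-0.006],[0,0,0]],
    [[0,0,-0.006],[0,0,0]],
    [[0,0,-0.006],[0,0,0]],
    [[0,0,0],[0,0,0]],
  ],
)

```text
t: 6.72
eef_pos: [0.5607, 0.2631, 0.1497]
tool_rot: [-0.454, 0.455, 0.542, -0.541]
contact_force: [0.2, 0.2, 0.2]
gripper_width: -0.0
```

```bash
python3 - <<'E'
from station import *
import cv2
a=[cv2.resize(read_camera(n)["color"][y:y+120,x:x+130,::-1],None,fx=3,fy=3) for n,x,y in(("top",140,150),("side",180,90))]
cv2.imwrite("pics/p3.png",cv2.hconcat(a))
E
```

```text
(no output)
```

View pics/p3.png

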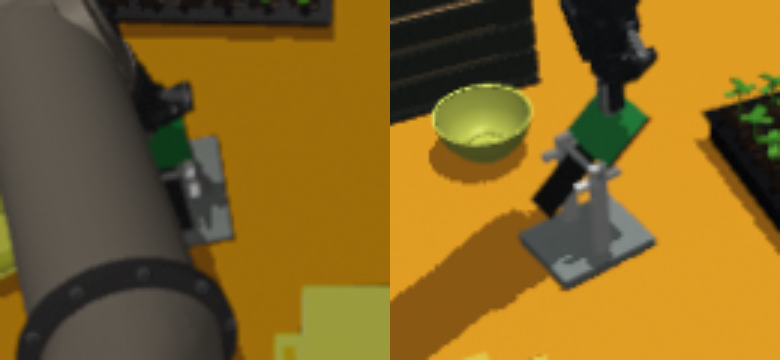

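The flag is past upright, green showing, at about 135°. Pressing it down from above now.

Request:
play_rows(
  increments=[
    [[0,0.004,0],[0,0,0]],
    [[0,0.004,0],[0,0,0]],
    [[0,0.004,0],[0,0,0]],
    [[0,0.004,0],[0,0,0]],
    [[0,0.004,0],[0,0,0]],
    [[0,0.004,0],[0,0,0]],
    [[0,0.004,0],[0,0,0]],
    [[0,0.004,0],[0,0,0]],
    [[0,0.003,0],[0,0,0]],
    [[0,0,0],[0,0,0]],
  ],
)

```text
t: 7.65
eef_pos: [0.5586, 0.2627, 0.1136]
tool_rot: [0.455, -0.454, -0.541, 0.542]
contact_force: [0.2, -0.0, -0.5]
gripper_width: 0.002
```

Request:
play_rows(
  increments=[
    [[0,0.0015,0],[0,0,0]],
    [[0,0,0],[0,0,0]],
    [[0,0,0],[0,0,0]],
  ],
)

```text
t: 7.9
eef_pos: [0.5588, 0.2628, 0.1131]
tool_rot: [0.455, -0.454, -0.542, 0.542]
contact_force: [-0.7, -1.3, 2.4]
gripper_width: 0.002
```

Request:
play_rows(
  increments=[
    [[0,0.001,0],[0,0,0]],
    [[0,0,0],[0,0,0]],
    [[0,0,0],[0,0,0]],
  ],
)

```text
t: 8.15
eef_pos: [0.5589, 0.2628, 0.113]
tool_rot: [0.455, -0.454, -0.542, 0.542]
contact_force: [-4.2, -2.9, 10.1]
gripper_width: 0.005
```

Firmly at the stop: z has held at 0.113 while the force rises. Lifting off and moving away.

Request:
play_rows(
  increments=[
    [[0,-0.004,0],[0,0,0]],
    [[0,-0.01,0],[0,0,0]],
    [[0,-0.018,0],[0,0,0]],
    [[0,-0.018,0],[0,0,0]],
    [[0,-0.018,0],[0,0,0]],
    [[0,-0.018,0],[0,0,0]],
    [[0,-0.018,0],[0,0,0]],
    [[0,-0.018,0],[0,0,0]],
    [[0.0284,0,0.0184],[0,0,0]],
    [[0.0284,0,0.0184],[0,0,0]],
    [[0.0284,0,0.0184],[0,0,0]],
    [[0.0284,0,0.0184],[0,0,0]],
    [[0.0284,0,0.0184],[0,0,0]],
    [[0.0284,0,0.0184],[0,0,0]],
    [[0.0284,0,0.0184],[0,0,0]],
    [[0.0284,0,0.0184],[0,0,0]],
    [[0.0284,0,0.0184],[0,0,0]],
    [[0.0284,0,0.0184],[0,0,0]],
    [[0.0284,0,0.0184],[0,0,0]],
    [[0,0,0],[0,0,0]],
  ],
)

```text
t: 9.82
eef_pos: [0.2977, 0.5413, 0.2345]
tool_rot: [-0.453, 0.45, 0.544, -0.544]
contact_force: [-1.3, 0.6, -0.1]
gripper_width: 0.003
```

```bash
python3 - <<'E'
from station import *
from h import *
C={n:read_camera(n) for n in("top","side")}
for n,b in(("top",(175,180,222,235)),("side",(215,110,275,160))):
    m=mask(C[n],"green",b); print(n,m.sum(),rect(C[n],m,.113))
    d=cv2.absdiff(C[n]["color"],np.load(n+".npz")["color"]).max(2)
    cv2.imwrite(f"pics/d_{n}.png",d)
a=[cv2.resize(C[n]["color"][...,::-1],None,fx=.7,fy=.7) for n in C]+[]
z=[cv2.resize(C[n]["color"][y:y+84,x:x+112,::-1],(392,294)) for n,x,y in(("top",145,170),("side",190,100))]
cv2.imwrite("pics/p4.png",cv2.vconcat([cv2.hconcat(a),cv2.hconcat(z)]))
E
```

```text
top 493 (((562.3328857421875, 263.83172607421875), (61.29317092895508, 69.26216125488281), 11.636528015136719), array([0.56239884, 0.26398405]))
side 320 (((564.9046630859375, 262.3001403808594), (62.11417007446289, 70.18327331542969), 10.371527671813965), array([0.56514882, 0.26229114]))
```

View pics/p4.png

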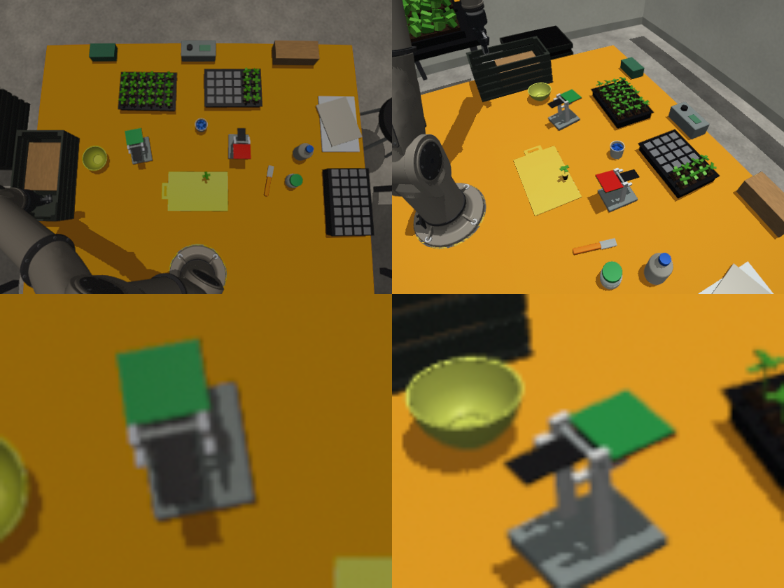

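Green lies flat on the tray side: its rectangle is 61 × 69 mm and it sits at z ≈ 0.113 in both views. The other marker is still red, and the other objects look unmoved.

```bash
python3 - <<'E'
from station import *
print(get_obs()["joint_vel"].round(3)); print(hand_in())
E
```

```text
[ 0.04  -0.008  0.05   0.018  0.011  0.002  0.007]
the job is handed in; nothing more can be done
None
```

The finished tray's marker now lies flat on its far side showing green, and the job is handed in at about 10 s of robot time. With the fingers shut, I pressed the tail down to raise the flag to about 50°. I then swept it over from behind with the fingertips, pressed it onto its stop and backed away.

**Flag:** both cameras show a flat green face of about 61–62 × 69–70 mm on the tray side. While pressing at the stop, the fingertip height held at 0.113 m as the force rose to about 11 N.

**Stand:** the green and red face centres are 80 mm apart, where 82 mm would be expected with no movement. That difference is within the 2 mm calibration, so the stand may have slid by 1–2 mm at most; I did not measure the foot separately.

**Everything else:** by eye, the other marker is still red and the other objects are where they were. I did not compare the before and after pictures numerically. The arm was still settling slightly (up to 0.05 rad/s) at hand-in, well clear of everything.

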